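Lock a chocolate mould into its carrier

ROBOT

A 6-joint arm with a two-finger parallel gripper is mounted at the origin on the work surface. World frame = base frame: x ahead of the robot, y to its left, z up, the work surface at z = 0. Lengths are in m, angles in rad, forces in N, time in s.
With the tool pointing down it reaches from about 0.35 to 0.775 m from the base axis. Payload 7.3 kg.
Tool frame: the origin (TCP) lies midway between the tips of the shut fingers; the grasp point (between the pads) lies 19 mm behind it (env.grip_point_offset is the distance from the TCP to the grasp point, in m); z points along the fingers, y is the direction in which the jaws open and shut (so a half turn about z gives the same grasp; the last joint's range is limited). The gripper opens to 92 mm and grips with 3 to 60 N. Pads are 19 mm wide; open, the fingers measure 130 mm over their backs; the gripper's body (75 mm by 190 mm) begins 47 mm behind the grasp point.
Start: joints at [-1.372, 0.342, 1.524, -0, 1.275, -0.146], TCP at [0.177, -0.494, 0.227] pointing down, gripper open.
Joint ranges: [-2.53, 2.53], [-0.77, 2.02], [0.04, 2.7], [-1, 4.14], [0.28, 2.66], [-3.11, 3.11]. Speed limits (rad/s): [2.57, 2.57, 3.14, 3.14, 3.14, 3.14].

INTERFACE

Orientations are given as a unit quaternion [x, y, z, w].
In Python, from cell import env gives the robot as it stands.
- The arm moves only by the tool drive_tool, never from a script. Its arguments are lists of equal length, an entry for each row: "dr": the turn, a rotation vector about the tool's x, y, z in degrees, a list of three; "slide": the shift along the tool's x, y, z in cm, a list of three; "gripper": the opening, from 0 (shut) to 1 (fully open). In form: {"dr": [[rx, ry, rz], ...], "slide": [[x, y, z], ...], "gripper": [gripper, ...]}. A call has 1 to 8 rows; each row is the pose to reach, as a shift and turn from the pose commanded when the call began, along the tool's axes at that moment; what a row does not reach only later rows make up. A row lasts 1/8 s, in which the tool goes at most 62.5 mm and 10.7 degrees, less where a joint would pass 70% of its speed; a pose out of reach is approached as far as the arm can. A call with a gripper value outside its range is refused whole. The fingers move at their own pace and stop on an object; "force" is the grip in N (left out, the last holds). Time passes only in rows, so rows that repeat a pose let the fingers close. It gives the time, the measured TCP pose, the force and the opening at its end, in the units of the state.
- env.get_obs(): the state, without advancing time (a new reading comes with each control period).
- env.snapshot(name): name is "scene" or "top"; returns a dict with "color" (400x640x3 uint8, red, green, blue), "range_z" (400x640 float32, m along the optical axis (not along the pixel's ray), 0 where there is no reading), "fx", "fy", "cx", "cy" (pixels), "k1" (the pictures are not rectified: a ray, as slopes to the right and down, at radius r is drawn at 1 + k1 r^2 times it, then the intrinsics apply), "R" (3x3) and "t" (3): a world point X has camera coordinates R X + t. Camera axes: x right, y down, z forward; pixel columns grow to the right and rows downward; lengths in m; the calibration is good to about 2 mm. A picture is of the moment at which its call begins.
- env.job_done(): hands the job in, once; it reports no verdict.
The state is a dict: "clock": time; "joint_positions": joint angles; "qd": joint speeds; "joint_torque": joint torques, N m; "ee_pos": TCP position; "tcp_rot": TCP orientation; "ft_force": force on the tool from outside, world axes, zero at the start; "ft_torque": the same for the moment, N m; "width": finger opening in m.
Only numpy, scipy, OpenCV 4.12 (cv2) and the standard library are available. Lean on these libraries where they do the work, as an engineer would, in place of code of your own. Each camera call takes 0.05 s, during which the arm holds its last target. There are 200 camera calls.

TASK

Put the long chocolate bar mould down into the pocket of the metal carrier without dropping it, so that it lies flat on the pocket's floor, and let go of it. Then swing the carrier's open lid frame fully down over it, and last fold the slotted hasp on the lid's end over until it lies flat with the staple through its slot. Leave everything else on the table where it is.

Things in the scene. Friction and masses are not known exactly. Their poses are not given: they have to be found in the camera images.
- mould: The long bar mould, loose: pale grey-white slab 60 (x) x 150 (y) x 28 (z) mm with five brown chocolate cells on top, about 250 g. Origin at the centre of its underside, y along its length, z up. It fits the pocket either way round.
- carrier: The carrier, fixed: aluminium base 130 (x) x 235 (y) x 12 mm with steel corner rims forming a 65 x 155 mm pocket centred on the origin, long side along y. Rims: 6 mm thick, 18 mm high above the pocket floor; the middle 110 mm of the long sides is open for fingers. Lid hinge at the end y = -95 mm, between posts 56 mm high. Origin on the table top under the pocket's centre, z up.
- staple (a point): Top of the staple, a wire loop 63 mm above the table at carrier x = 25, y = 135 mm, on a block 26 x 46 mm with its top at 42 mm, at the other end of the carrier from the hinge of the lid.
- seat (a point): Centre of the pocket's floor, where the centre of the mould's underside belongs; 12 mm above the table, axes as the carrier's.
- lid (a joint): Angle of the lid frame, rad: 0 = fully down, level over the mould; grows as it opens, to 2.1; it starts open near 1.6 to 1.95, a little past upright. The stiff hinge stays where it is left. The lid is a steel frame 90 mm wide, 190 mm long, 8 mm thick; closed, its underside is 41.5 mm above the table.
- lid_hinge (a point): Middle of the lid's hinge axis, at carrier x = 0, y = -95, z = 45.5 mm. The hinge axis is the carrier's x axis. The point's axes turn with the lid: x along the hinge, y from the hinge to the free end, z out of the lid's top face.
- lid_ear (a point): Grip point on the ear of the lid: a flat dark tab 24 mm wide (along the hinge axis), 10 mm thick, sticking 58 mm out from the lid's free end. The point is on its middle line, 230 mm from the hinge axis (the tab ends at 248 mm), at lid x = -30 mm. Axes as the lid's. With the lid shut it is 45.5 mm above the table with free space below.
- hasp (a joint): Angle of the hasp relative to the lid, rad: 0 = closed, in line with the lid, its slot over the staple; grows as it is folded up and back over the lid, to 2.4; starts at 1.9 to 2.3. Its hinge is stiff enough to stay where left.
- hasp_hinge (a point): Middle of the hasp's hinge axis, on the lid's free end 190 mm from the lid's hinge axis, at lid x = 25 mm; the axis is parallel to the lid's hinge. Axes turn with the hasp: y from its hinge to its tip.
- hasp_grip (a point): Grip point near the tip of the hasp: the hasp is a steel strap 30 mm wide (along the hinge axis), 5 to 6 mm thick, 95 mm long, slotted from 20 to 55 mm from its hinge. The point is on its middle line, 80 mm from its hinge. Axes as the hasp's. Closed, it is 45.5 mm above the table, past the staple block, free space below.
- square_mould: Bystander: square mould 110 x 110 x 24 mm with four round cells; origin under its centre.
- jar: Bystander: brown jar with a steel cap, 72 mm across, 75 mm high; origin under its centre.
- bowl: Bystander: steel bowl, 130 mm across, 55 mm high; origin under its centre.
- spatula: Bystander: black-handled spatula 240 mm long, lying flat.
- pot: Bystander: white open pot, 90 mm across, 110 mm high; origin under its centre.
- gift_box: Bystander: white box 130 x 130 x 50 mm; origin under its centre.
- brush: Bystander: wooden-handled brush 200 mm long, lying flat.
Things that resemble listed ones, but are neither listed nor needed, are in the scene too. What is shaped like the mould but green or purple is not meant.

How it is judged:
By the outcome, as a careful person would: the job done as asked, in the order asked, and still so for the second after the job is handed in, with the robot touching nothing.
It also fails if it takes over 72 s, if anything falls off the work surface, if the arm or the gripper's body presses on something with over 40 N, if the wrist force passes 120 N, or if a joint passes its speed limit or range.

## Working session

There is one attempt and no reset: what is moved stays moved. The work goes in short steps, Python scripts to look and compute and a tool call to move; the robot and the scene stay as the last step left them, time stands still between calls to the robot, and variables do not carry over. Pictures are saved under pics/ and viewed, about 8 in all and at most 12, crops included, and the job is handed in when it is done.

Besides the shell and the picture viewer there is one more tool, called after "Request:" by a JSON object that holds its "op" and its "data", one argument or row to a line. drive_tool: Moves the arm, as the interface text tells. Its arguments: {"type":"object","properties":{"dr":{"type":"array"},"slide":{"type":"array"},"gripper":{"type":"array"},"force":{"type":"number"}},"required":["dr","slide","gripper"]}

```bash
mkdir -p pics; ls
cat > h.py <<'E'
import numpy as np, cv2
from scipy.spatial.transform import Rotation as Rn
from cell import env
def snap(n):
    s=env.snapshot(n); return s
def save(s,f): cv2.imwrite('pics/'+f,s['color'][:,:,::-1])
def rays(s,uv):
    uv=np.atleast_2d(np.array(uv,float)); d=np.stack([(uv[:,0]-s['cx'])/s['fx'],(uv[:,1]-s['cy'])/s['fy']],1)
    p=d.copy()
    for _ in range(20): p=d/(1+s['k1']*(p**2).sum(1,keepdims=True))
    return p
def onplane(s,uv,z):
    p=rays(s,uv); R=np.array(s['R']);t=np.array(s['t']); D=np.c_[p,np.ones(len(p))]@R; C=-R.T@t
    return C+D*((z-C[2])/D[:,2])[:,None]
def cloud(s):
    v,u=np.mgrid[:400,:640]; uv=np.c_[u.ravel(),v.ravel()]; p=rays(s,uv); z=s['range_z'].ravel()
    R=np.array(s['R']);t=np.array(s['t'])
    X=(np.c_[p,np.ones(len(p))]*z[:,None]-t)@R
    X[z==0]=np.nan
    return X.reshape(400,640,3)
def proj(s,X):
    c=np.atleast_2d(X)@np.array(s['R']).T+np.array(s['t']); p=c[:,:2]/c[:,2:]; p=p*(1+s['k1']*(p**2).sum(1,keepdims=True))
    return p*[s['fx'],s['fy']]+[s['cx'],s['cy']]
E
python3 - <<'E'
from h import *
for n in('scene','top'):
    s=snap(n); save(s,n+'0.png'); print(n,s['fx'],s['k1'],-np.array(s['R']).T@s['t'],(s['range_z']==0).mean())
o=env.get_obs(); print(o, env.grip_point_offset)
E
```

```text
pics
scene 476.23888171275996 -0.11310802153161972 [1.42147963 0.23089933 1.42903337] 0.0038828125
top 478.263428147857 0.04322117714417201 [0.37972532 0.07256075 1.78788263] 0.0040703125
{'clock': 0.1, 'joint_positions': array([-1.37198951e+00,  3.42600563e-01,  1.52488511e+00, -4.15989222e-05,
        1.27542498e+00, -1.46006374e-01]), 'qd': array([ 7.08653920e-04, -2.39268978e-03, -1.62883175e-03,  1.21457199e-03,
       -5.63612768e-05, -3.70195900e-04]), 'joint_torque': array([ 1.65080852e-03, -4.32002807e+01, -2.44695336e+01,  7.18797161e-02,
        5.26485499e-02, -5.64901188e-05]), 'ee_pos': array([ 0.17739559, -0.49374269,  0.22615441]), 'tcp_rot': array([ 9.85173504e-01,  1.71559702e-01, -3.72834960e-05, -6.58244250e-04]), 'ft_force': array([-0.18933577, -0.56253507,  1.38851516]), 'ft_torque': array([ 0.03051862, -0.04289924,  0.06185288]), 'width': 0.09145234787338577} 0.0188
```

View pics/scene0.png

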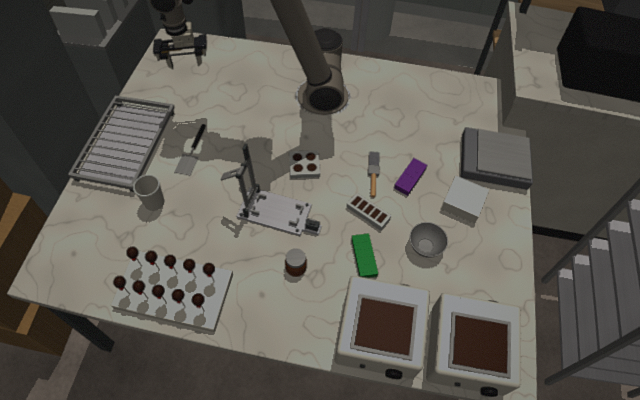

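View pics/top0.png

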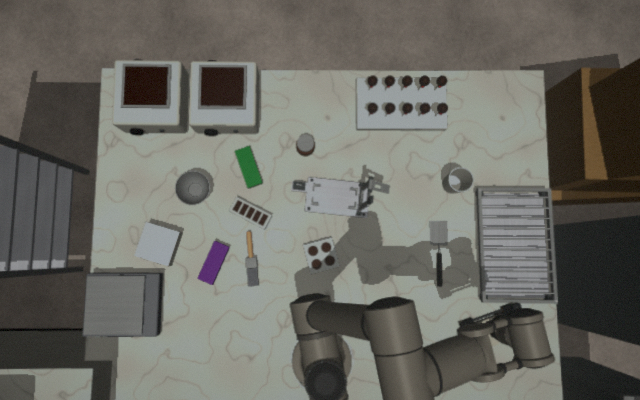

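The mould is the pale slab with five brown cells, at scene (368,211) and top (251,212). Things it could be confused with, as top-view pixels: green bar (248,166), purple bar (213,262), square mould (319,253). The carrier is at top (333,196), with the staple at (298,186) and the lid standing near (370,188).

Run:
```python
from h import *
out=[]
for n,(u0,v0,u1,v1),(a0,b0,a1,b1) in(('top',(225,185,280,235),(280,150,400,225)),('scene',(340,188,396,234),(215,130,330,240))):
    s=snap(n); C=cloud(s); c=s['color'].astype(int)
    X=C[v0:v1,u0:u1]; m=(X[...,2]>0.015)&(X[...,2]<0.045)
    P=X[m]; print(n,'mould z med',np.median(P[:,2]),'n',m.sum())
    vv,uu=np.nonzero(m); 
    top=onplane(s,np.c_[uu+u0,vv+v0],0.028)
    # only bright/brown top: use cloud z>0.022
    k=P[:,2]>0.022
    r=cv2.minAreaRect((P[k][:,:2]*1000).astype(np.float32)); print('rect cloud mm',r, cv2.boxPoints(r).round(0).tolist())
    r=cv2.minAreaRect((top[k][:,:2]*1000).astype(np.float32)); print('rect ray mm',r)
    X=C[b0:b1,a0:a1]; 
    for lo,hi in((.008,.016),(.025,.036),(.036,.048),(.05,.075),(.1,.3)):
        m=(X[...,2]>lo)&(X[...,2]<hi); P=X[m]
        if len(P)>5: r=cv2.minAreaRect((P[:,:2]*1000).astype(np.float32)); print(lo,hi,len(P),r,P.mean(0).round(3))
    cr=cv2.resize(s['color'][b0:b1,a0:a1,::-1],None,fx=4,fy=4,interpolation=cv2.INTER_CUBIC); cr=cv2.convertScaleAbs(cr,alpha=1.3)
    cm=cv2.resize(s['color'][v0:v1,u0:u1,::-1],None,fx=4,fy=4,interpolation=cv2.INTER_CUBIC)
    W=800; H=max(cr.shape[0],cm.shape[0]); o=np.zeros((H,cr.shape[1]+cm.shape[1],3),np.uint8); o[:cr.shape[0],:cr.shape[1]]=cr; o[:cm.shape[0],cr.shape[1]:]=cm
    cv2.imwrite(f'pics/{n}1.png',o); print(o.shape)
```

```text
top mould z med 0.027449485382767293 n 692
rect cloud mm ((538.8969116210938, 258.99072265625), (166.40603637695312, 134.85824584960938), 40.054527282714844) [[432.0, 257.0], [519.0, 154.0], [646.0, 261.0], [559.0, 364.0]]
rect ray mm ((539.193115234375, 259.0205078125), (166.8367156982422, 134.74717712402344), 40.14177322387695)
0.008 0.016 1338 ((630.5301513671875, -67.41897583007812), (276.5545654296875, 446.0799865722656), 0.22855733335018158) [ 0.598 -0.045  0.012]
0.025 0.036 96 ((634.2821655273438, -0.8946075439453125), (300.4810791015625, 161.20947265625), 52.08887481689453) [ 0.607 -0.016  0.03 ]
0.036 0.048 114 ((626.662353515625, -8.767868041992188), (320.82952880859375, 165.8852996826172), 54.463348388671875) [0.645 0.032 0.042]
0.05 0.075 94 ((645.8515625, -31.045669555664062), (302.90557861328125, 145.814453125), 65.79904174804688) [ 0.621 -0.064  0.061]
0.1 0.3 351 ((578.7481689453125, -178.07818603515625), (81.67901611328125, 95.10946655273438), 83.97129821777344) [ 0.587 -0.161  0.213]
(300, 700, 3)
scene mould z med 0.0285395102292097 n 766
rect cloud mm ((529.18237
[... 278 characters left out ...]
 1612 ((472.2295837402344, -92.83110046386719), (484.5911865234375, 414.3990173339844), 11.936681747436523) [ 0.578 -0.044  0.012]
0.025 0.036 484 ((480.3234558105469, -21.42071533203125), (260.72064208984375, 336.25787353515625), 89.40560913085938) [ 0.447 -0.008  0.029]
0.036 0.048 121 ((609.1586303710938, -16.582290649414062), (256.4865417480469, 115.40674591064453), 80.28240966796875) [0.628 0.026 0.042]
0.05 0.075 114 ((583.174560546875, -30.98198699951172), (119.64020538330078, 245.40098571777344), 1.8670449256896973) [ 0.599 -0.106  0.061]
0.1 0.3 549 ((582.593505859375, -176.68865966796875), (83.66719055175781, 99.77680969238281), 82.198974609375) [ 0.59  -0.152  0.205]
(440, 684, 3)
```

View pics/top1.png

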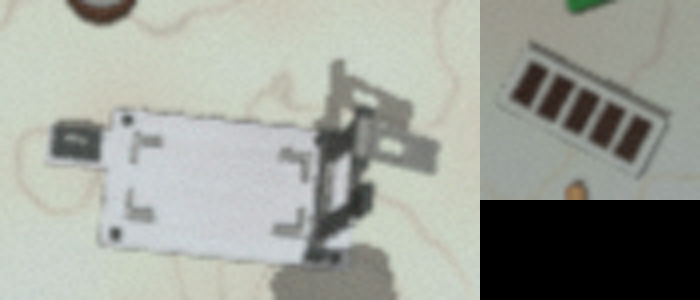

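View pics/scene1.png

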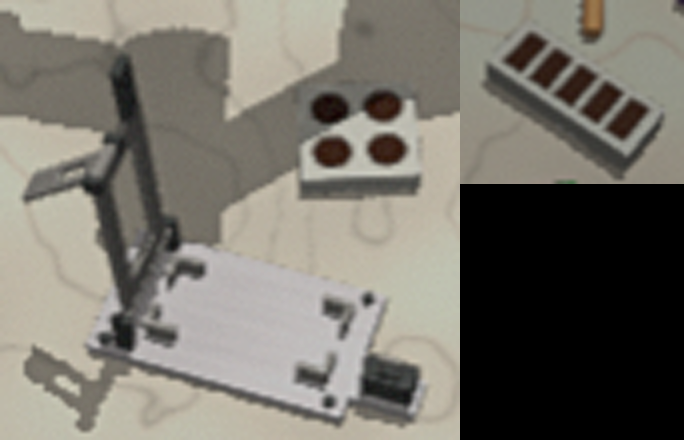

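```bash
cat > meas.py <<'E'
from h import *
def mould(n,box):
    s=snap(n);u0,v0,u1,v1=box;c=s['color'][v0:v1,u0:u1].astype(int)
    m=((c[...,0]-c[...,2]>15)&(c.sum(2)<260)).astype(np.uint8)
    k,l,st,ce=cv2.connectedComponentsWithStats(m)
    i=[j for j in range(1,k) if st[j,4]>25]
    W=onplane(s,ce[i]+[u0,v0],0.027)[:,:2]
    d=np.linalg.svd(W-W.mean(0))[2][0]; return W.mean(0),np.degrees(np.arctan2(d[1],d[0]))%180,W,st[i,4]
def base(n,box):
    s=snap(n);u0,v0,u1,v1=box;c=s['color'][v0:v1,u0:u1].astype(int)
    m=((c[...,0]-c[...,2]<14)&(c[...,2]>130)).astype(np.uint8)
    k,l,st,ce=cv2.connectedComponentsWithStats(m); j=1+np.argmax(st[1:,4]); m=(l==j).astype(np.uint8)
    return s,m,(u0,v0)
E
python3 - <<'E'
from meas import *
for n,b in(('top',(225,185,280,235)),('scene',(340,188,396,234))): print(n,mould(n,b))
ims=[]
for n,b in(('top',(280,150,400,225)),('scene',(215,130,330,240))):
    s,m,o=base(n,b); v,u=np.nonzero(m); W=onplane(s,np.c_[u+o[0],v+o[1]],0.012)
    r=cv2.minAreaRect((W[:,:2]*1000).astype(np.float32)); print(n,r,cv2.boxPoints(r).round().tolist(),m.sum())
    C=cloud(s)[b[1]:b[3],b[0]:b[2]]
    c=s['color'][b[1]:b[3],b[0]:b[2]].astype(int).sum(2)
    q=(C[...,2]>0.03)&(C[...,2]<0.3)&(C[...,0]>.45)&(C[...,0]<.75)&(C[...,1]<0.15)&(C[...,1]>-.3)
    print(np.c_[C[q],c[q]][(C[q][:,2]>.1)][::12].round(3).tolist())
    ims.append(cv2.resize(m*255,None,fx=3,fy=3,interpolation=0))
H=max(i.shape[0] for i in ims); o=np.hstack([np.pad(i,((0,H-i.shape[0]),(0,5)),constant_values=128) for i in ims]); cv2.imwrite('pics/m2.png',o)
E
```

```text
top (array([0.52743475, 0.26489946]), np.float64(62.305152705658585), array([[0.55206788, 0.31303181],
       [0.54029759, 0.28851656],
       [0.52841065, 0.26458814],
       [0.51390841, 0.24134402],
       [0.50248923, 0.21701676]]), array([33, 31, 32, 29, 32], dtype=int32))
scene (array([0.53006033, 0.265286  ]), np.float64(62.68074902518703), array([[0.50567508, 0.2172855 ],
       [0.5170761 , 0.24130396],
       [0.53001633, 0.26508021],
       [0.54239128, 0.28909465],
       [0.55514286, 0.31366569]]), array([42, 45, 44, 44, 48], dtype=int32))
top ((628.1378784179688, -68.53504943847656), (279.861328125, 449.2521057128906), 0.37764519453048706) [[487.0, 155.0], [490.0, -294.0], [770.0, -292.0], [767.0, 157.0]] 7327
[[0.629, -0.143, 0.236, 267.0], [0.622, -0.149, 0.242, 258.0], [0.615, -0.152, 0.242, 333.0], [0.615, -0.161, 0.225, 287.0], [0.608, -0.149, 0.244, 318.0], [0.624, -0.143, 0.113, 153.0], [0.61, -0.17, 0.213, 342.0], [0.62, -0.143, 0.113, 141.0], [0.609, -0.185, 0.198, 382.0], [0.609, -0.143, 0.167, 159.0], [0.606, -0.199, 0.197, 290.0], [0.595, -0.148, 0.246, 320.
[... 1431 characters left out ...]
97, -0.206, 0.19, 247.0], [0.609, -0.144, 0.226, 105.0], [0.606, -0.195, 0.201, 261.0], [0.63, -0.142, 0.248, 178.0], [0.604, -0.211, 0.187, 245.0], [0.632, -0.155, 0.242, 105.0], [0.605, -0.218, 0.182, 264.0], [0.621, -0.168, 0.218, 251.0], [0.543, -0.134, 0.122, 198.0], [0.634, -0.155, 0.235, 131.0], [0.544, -0.134, 0.117, 210.0], [0.633, -0.143, 0.232, 90.0], [0.619, -0.21, 0.186, 201.0], [0.541, -0.132, 0.103, 227.0], [0.63, -0.147, 0.21, 123.0], [0.612, -0.142, 0.18, 216.0], [0.559, -0.135, 0.102, 122.0], [0.633, -0.145, 0.187, 123.0], [0.632, -0.144, 0.174, 130.0], [0.622, -0.143, 0.149, 118.0], [0.62, -0.142, 0.135, 124.0], [0.608, -0.141, 0.106, 335.0], [0.631, -0.143, 0.121, 122.0]]
```

View pics/m2.png

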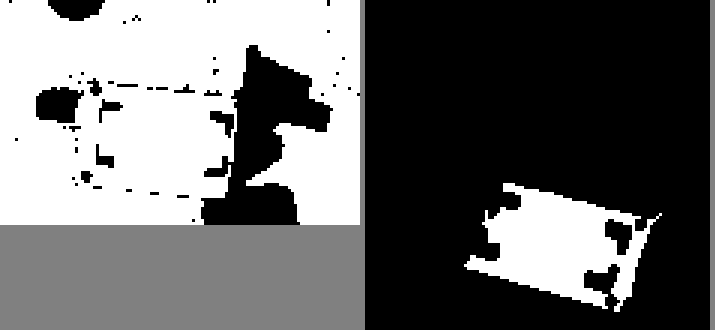

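Run:
```python
from h import *
for n,b in(('top',(285,160,375,225)),('scene',(225,180,330,245))):
    s=snap(n); C=cloud(s); c=s['color'].astype(float); u0,v0,u1,v1=b
    z=C[...,2]; m=((z>.0065)&(z<.02)).astype(np.uint8)[v0:v1,u0:u1]; m=cv2.morphologyEx(m,cv2.MORPH_OPEN,np.ones((3,3)))
    k,l,st,ce=cv2.connectedComponentsWithStats(m,connectivity=4); j=1+np.argmax(st[1:,4]); m=(l==j)
    v,u=np.nonzero(m); W=onplane(s,np.c_[u+u0,v+v0],0.012)[:,:2]*1000
    r=cv2.minAreaRect(W.astype(np.float32)); print(n,r,m.sum())
    # rim: dark pixels with z .02-.036
    d=C[v0:v1,u0:u1]; d=d[m]; print(np.median(d,0), W.min(0),W.max(0))
    if n=='top':
        f=c[...,0]-c[...,2]; print('R-B u=330',f[160:230,328:334].mean(1).round().tolist())
        print('bright',c[160:230,328:334].sum(2).mean(1).round().tolist())
    else:
        f=c[...,0]-c[...,2]; print('R-B u=275',f[185:240,272:276].mean(1).round().tolist());print('bright',c[185:240,272:276].sum(2).mean(1).round().tolist())
```

```text
top ((571.9029541015625, -92.18555450439453), (74.50312042236328, 119.5866928100586), 64.57826232910156) 337
[ 0.57478519 -0.09136872  0.01201891] [ 521.82910544 -136.62137022] [634.6587812  -39.41833505]
R-B u=330 [5.0, 6.0, 4.0, 5.0, 5.0, 5.0, 5.0, 5.0, 5.0, 4.0, 6.0, 5.0, 6.0, 6.0, 6.0, 8.0, 8.0, 8.0, 6.0, 0.0, -4.0, -4.0, -5.0, -5.0, -5.0, -4.0, -4.0, -4.0, -4.0, -3.0, -5.0, -4.0, -3.0, -3.0, -4.0, -6.0, -6.0, -5.0, -3.0, -5.0, -5.0, -5.0, -5.0, -7.0, -6.0, -6.0, -6.0, -5.0, -5.0, -7.0, -8.0, -8.0, -7.0, -5.0, 5.0, 8.0, 9.0, 7.0, 8.0, 8.0, 10.0, 9.0, 10.0, 10.0, 10.0, 10.0, 11.0, 10.0, 10.0, 12.0]
bright [466.0, 468.0, 467.0, 466.0, 470.0, 468.0, 471.0, 468.0, 467.0, 463.0, 468.0, 466.0, 465.0, 464.0, 466.0, 466.0, 459.0, 459.0, 423.0, 386.0, 457.0, 470.0, 474.0, 474.0, 474.0, 474.0, 467.0, 468.0, 468.0, 470.0, 470.0, 472.0, 470.0, 466.0, 474.0, 476.0, 476.0, 472.0, 469.0, 470.0, 474.0, 471.0, 473.0, 477.0, 474.0, 474.0, 473.0, 472.0, 474.0, 478.0, 481.0, 479.0, 474.0, 442.0, 400.0, 454.0, 460.0, 458.0, 460.0, 460.0, 458.0, 457.0, 458.0, 456.0, 460.0, 457.0, 452.0, 454.0, 455.0, 
[... 216 characters left out ...]
]
R-B u=275 [18.0, 19.0, 18.0, 18.0, 18.0, 18.0, 18.0, 18.0, 10.0, 4.0, 4.0, 3.0, 4.0, 4.0, 4.0, 4.0, 4.0, 4.0, 4.0, 4.0, 4.0, 5.0, 4.0, 4.0, 4.0, 3.0, 4.0, 3.0, 4.0, 4.0, 5.0, 4.0, 4.0, 3.0, 4.0, 4.0, 4.0, 3.0, 4.0, 5.0, 5.0, 3.0, 1.0, 7.0, 14.0, 18.0, 19.0, 18.0, 18.0, 18.0, 17.0, 17.0, 16.0, 16.0, 16.0]
bright [400.0, 400.0, 398.0, 395.0, 398.0, 402.0, 406.0, 402.0, 399.0, 420.0, 424.0, 425.0, 424.0, 420.0, 417.0, 416.0, 418.0, 419.0, 421.0, 419.0, 422.0, 419.0, 417.0, 417.0, 424.0, 426.0, 422.0, 422.0, 422.0, 422.0, 423.0, 426.0, 421.0, 420.0, 424.0, 429.0, 434.0, 433.0, 432.0, 432.0, 436.0, 404.0, 244.0, 213.0, 314.0, 414.0, 422.0, 418.0, 419.0, 419.0, 422.0, 420.0, 422.0, 420.0, 423.0]
```

```bash
cat > edge.py <<'E'
from h import *
def edge(s,thr,starts,step,lo,hi):
    """walk from inside out along step; return subpixel crossing of R-B above thr"""
    c=s['color'].astype(np.float32); f=cv2.GaussianBlur(c[...,0]-c[...,2],(3,3),0.6); P=[]
    for p in starts:
        a=None
        for k in np.arange(lo,hi,1.):
            q=np.array(p)+np.array(step)*k; val=f[int(q[1]),int(q[0])]
            if a is not None and a<=thr<val:
                P.append(np.array(p)+np.array(step)*(k-1+(thr-a)/(val-a))); break
            a=val
    return np.array(P)
def line(W):
    vx,vy,x,y=cv2.fitLine((W[:,:2]*1000).astype(np.float32),cv2.DIST_HUBER,0,.01,.01).ravel(); return np.array([x,y]),np.array([vx,vy])
E
python3 - <<'E'
from edge import *
for n in('top','scene'):
    s=snap(n)
    if n=='top': L=dict(px=edge(s,2,[(u,195) for u in range(312,356)],(0,-1),5,30),mx=edge(s,1,[(u,195) for u in range(312,356)],(0,1),5,30),py=edge(s,1,[(325,v) for v in list(range(192,206))],(-1,0),5,30))
    else: L=dict(mx=edge(s,11,[(u,210) for u in range(268,300)],(0,-1),2,35),px=edge(s,11,[(u,215) for u in range(250,292)],(0,1),3,35),py=edge(s,11,[(290,v) for v in range(204,216)],(1,0),5,35))
    O={}
    for k,P in L.items():
        W=onplane(s,P,0.012 if not(n=='scene' and k!='mx') else 0.0); p,d=line(W); 
        a=np.degrees(np.arctan2(d[1],d[0]))%180; O[k]=(p,d); r=(W[:,:2]*1000-p)@np.array([-d[1],d[0]])
        print(n,k,len(P),'pt',p.round(1),'ang',a.round(2),'res',np.std(r).round(2))
    # carrier axis from scene/top
    a=np.mean([np.degrees(np.arctan2(O[k][1][1],O[k][1][0]))%180 for k in('px','mx')]); th=np.radians(a-90); ex=np.array([np.cos(th),np.sin(th)]); ey=np.array([-ex[1],ex[0]])
    xp,xm,yp=O['px'][0]@ex,O['mx'][0]@ex,O['py'][0]@ey; print('yaw',a-90,'width',xp-xm,'centre',ex*(xp+xm)/2+ey*(yp-117.5))
    # rims in carrier coords: dark pixels on plane .03
    c=s['color'].astype(int).sum(2); ctr=ex*(xp+xm)/2+ey*(yp-117.5)
    v,u=np.mgrid[150:240,225:380]; uv=np.c_[u.ravel(),v.ravel()]; W=onplane(s,uv,0.012)[:,:2]*1000-ctr; l=np.c_[W@ex,W@ey]; 
    dk=(c[v.ravel(),u.ravel()]<400); 
    for sx in(-1,1):
        for sy in(-1,1):
            q=dk&(np.abs(l[:,0]-sx*30)<22)&(np.abs(l[:,1]-sy*75)<22); print((sx,sy),q.sum(),l[q].min(0).round(),l[q].max(0).round())
E
```

```text
top px 44 pt [658.  -26.7] ang 84.54 res 0.72
top mx 44 pt [525.5 -45.1] ang 84.55 res 0.62
top py 14 pt [582.7  59.8] ang 171.58 res 1.11
yaw -5.4528656 width 130.1889 centre [589.5389   -58.875664]
(-1, -1) 97 [-52. -96.] [-10. -54.]
(-1, 1) 29 [-52.  69.] [-14.  97.]
(1, -1) 94 [  8. -97.] [ 51. -55.]
(1, 1) 29 [17. 68.] [44. 95.]
scene mx 32 pt [531.9 -23.4] ang 83.86 res 0.52
scene px 42 pt [659.9 -53.3] ang 84.11 res 0.5
scene py 12 pt [563.1  63.1] ang 171.95 res 0.64
yaw -6.0162964 width 130.39874 centre [593.8261   -58.284424]
(-1, -1) 110 [-52. -97.] [ -9. -54.]
(-1, 1) 69 [-51.  63.] [-11.  97.]
(1, -1) 116 [  8. -97.] [ 52. -54.]
(1, 1) 71 [ 8. 62.] [50. 97.]
```

Run:
```python
from h import *
a=snap('top')['color'][165:225,288:385,::-1]; b=snap('scene')['color'][180:242,232:330,::-1]
f=lambda i:cv2.convertScaleAbs(cv2.resize(i,(784,496)[:1]+(int(784*i.shape[0]/i.shape[1]),),interpolation=cv2.INTER_CUBIC),alpha=1.4)
A,B=f(a),f(b); A=cv2.resize(A,None,fx=.6,fy=.6);B=cv2.resize(B,None,fx=.6,fy=.6)
w=max(A.shape[1],B.shape[1]); o=np.vstack([np.pad(x,((0,4),(0,w-x.shape[1]),(0,0))) for x in(A,B)]); print(A.shape,B.shape,o.shape); cv2.imwrite('pics/c3.png',o)
```

```text
(290, 470, 3) (298, 470, 3) (596, 470, 3)
```

View pics/c3.png

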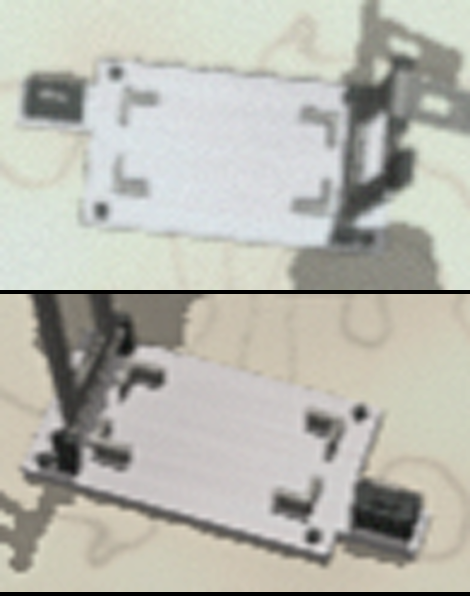

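Run:
```python
from h import *
th=np.radians(-5.75); ex=np.array([np.cos(th),np.sin(th)]); ey=np.array([-ex[1],ex[0]])
for n,box,thr in(('top',(308,178,362,214),None),('scene',(252,192,306,238),None)):
    s=snap(n); c=s['color'].astype(np.float32).sum(2); u0,v0,u1,v1=box
    K=4; g=cv2.resize(c[v0:v1,u0:u1],None,fx=K,fy=K,interpolation=cv2.INTER_CUBIC)
    m=(g<405 if n=='top' else g<360).astype(np.uint8); k,l,st,ce=cv2.connectedComponentsWithStats(m)
    for j in range(1,k):
        if st[j,4]<80: continue
        v,u=np.nonzero(l==j); uv=np.c_[(u+.5)/K-.5+u0,(v+.5)/K-.5+v0]
        o=[]
        for z in(.03,.012):
            W=onplane(s,uv,z)[:,:2]*1000; q=np.c_[W@ex,W@ey]; o+=[np.percentile(q,2,axis=0).round(1),np.percentile(q,98,axis=0).round(1)]
        print(n,st[j,4],'px',uv.mean(0).round(1),*o)
```

```text
top 188 px [311.4 179.5] [638.1  97. ] [651.7 109.7] [640.9  96.9] [654.5 109.7]
top 96 px [321.9 177.9] [652.4  52.1] [657.2  78.2] [655.3  51.5] [660.1  77.8]
top 3686 px [357.2 197.6] [539.8 -90. ] [662.9 -42.6] [541.5 -92. ] [665.9 -44.2]
top 142 px [332.4 178.9] [652.5  12.9] [658.1  40.7] [655.4  11.9] [661.  40.]
top 344 px [345.5 180.3] [652.  -52.3] [658.5   5.6] [654.9 -54. ] [661.5   4.5]
top 492 px [315.6 185.5] [606.5  69.7] [633.1  96.3] [608.9  69.3] [635.8  96.2]
top 529 px [314.  202.4] [551.6  70.2] [577.4  96.2] [553.5  69.8] [579.5  96. ]
top 177 px [308.7 208.2] [528.9  97. ] [544.6 106.4] [530.5  96.8] [546.4 106.4]
scene 2775 px [256.4 201.8] [556.8 -88.2] [648.6 -37.5] [546.1 -94.1] [639.  -42.8]
scene 882 px [299.4 208.1] [559.6  71.3] [595.  100.9] [548.9  67.5] [584.8  97.4]
scene 930 px [293.5 223. ] [614.3  70.7] [649.6 100.7] [604.3  66.8] [640.1  97.3]
scene 2907 px [281.1 228.6] [627.1 -45.3] [679.9 134.5] [617.3 -50.7] [670.8 131.5]
scene 200 px [296.8 230. ] [651.4 101.3] [664.9 113.2] [641.9  97.8] [655.6 109.9]
```

```bash
cat > th.py <<'E'
from h import *
th=np.radians(-5.75); ex=np.array([np.cos(th),np.sin(th)]); ey=np.array([-ex[1],ex[0]])
E
python3 - <<'E'
from th import *
A=dict(endcorner=(383,242,.012),staple=(52,97,.063),blkL=(24,95,.042),blkR=(84,98,.042),TL=(119,90,.03),BL=(115,195,.03),TR=(340,107,.03),BR=(331,213,.03),postR=(355,243,.056))
B=dict(endcorner=(23,468-298,.012),nearR=(328,553-298,.012),staple=(388,490-298,.063),r1=(98,447-298,.03),r2=(133,372-298,.03),r3=(311,508-298,.03),r4=(342,417-298,.03))
for n,D,k,o in(('top',A,470/97,(288,165)),('scene',B,470/98,(232,180))):
    s=snap(n)
    for a,(x,y,z) in D.items():
        W=onplane(s,(x/k+o[0]-.4,y/k+o[1]-.4),z)[0,:2]*1000; print(n,a,'ex',(W@ex).round(1),'ey',(W@ey).round(1))
    C=cloud(s); P=C.reshape(-1,3)*1000; ok=np.isfinite(P).all(1); P=P[ok]; c=s['color'].reshape(-1,3).astype(int).sum(1)[ok]; q=np.c_[P[:,:2]@ex,P[:,:2]@ey,P[:,2]]
    for nm,lo,hi in(('block',(590,115,37),(650,190,50)),('stp',(590,115,55),(650,190,70)),('lidlow',(540,-130,80),(650,-40,150)),('lidhi',(540,-130,160),(650,-40,235)),('ear',(540,-130,255),(650,-40,330)),('hasp',(600,-200,120),(660,-95,290)),('post',(530,-120,48),(670,-60,60))):
        m=((q>lo)&(q<hi)).all(1); 
        if m.sum()>3: print(n,nm,m.sum(),np.percentile(q[m],[5,50,95],axis=0).round(1).tolist())
    m=((q>(600,-220,120))&(q<(660,-98,290))).all(1)
    if m.sum()>9: print('hasp slope', np.polyfit(q[m,1],q[m,2],1))
E
```

```text
top endcorner ex 538.3 ey -114.9
top staple ex 615.8 ey 148.8
top blkL ex 618.0 ey 170.6
top blkR ex 620.6 ey 125.0
top TL ex 631.3 ey 99.0
top BL ex 550.6 ey 93.6
top TR ex 636.3 ey -70.5
top BR ex 554.4 ey -71.3
top postR ex 531.2 ey -88.5
top block 66 [[604.0, 128.4, 37.5], [613.7, 148.9, 41.7], [627.7, 169.8, 46.4]]
top stp 10 [[614.0, 140.6, 58.2], [615.5, 150.1, 62.2], [618.1, 157.4, 65.3]]
top lidlow 48 [[546.9, -84.1, 81.0], [594.3, -79.4, 113.6], [632.7, -77.7, 147.4]]
top lidhi 132 [[548.5, -127.2, 168.7], [609.1, -94.9, 215.8], [630.9, -80.6, 233.3]]
top ear 36 [[550.3, -91.9, 263.5], [560.7, -85.7, 288.4], [571.3, -83.1, 295.8]]
top hasp 134 [[602.8, -156.5, 179.3], [615.6, -130.6, 201.1], [630.2, -98.1, 229.4]]
top post 40 [[533.1, -86.4, 48.8], [569.7, -77.1, 53.7], [647.9, -73.9, 57.9]]
hasp slope [  0.84013074 310.81012326]
scene endcorner ex 657.2 ey -114.2
scene nearR ex 655.6 ey 117.4
scene staple ex 622.1 ey 150.5
scene r1 ex 633.6 ey -63.5
scene r2 ex 565.6 ey -62.6
scene r3 ex 634.3 ey 97.9
scene r4 ex 555.5 ey 95.2
scene block 84 [[610.9, 127.7, 38.5], [624.4, 147.3, 43.1], [635.3, 167.6, 47.4]]
scene stp 12 [[618.6, 137.9, 57.9], [623.6, 148.6, 62.6], [625.7, 156.5, 67.0]]
scene lidlow 130 [[555.0, -84.8, 81.3], [596.9, -78.9, 111.8], [641.2, -76.2, 146.1]]
scene lidhi 226 [[555.7, -124.3, 164.8], [615.3, -82.6, 209.2], [641.6, -79.6, 232.1]]
scene ear 65 [[557.2, -90.8, 259.1], [570.1, -84.6, 281.1], [578.9, -82.1, 296.1]]
scene hasp 111 [[607.2, -156.2, 181.1], [623.9, -129.3, 202.6], [636.0, -99.6, 229.4]]
scene post 62 [[542.1, -84.7, 49.0], [616.4, -76.5, 54.2], [655.7, -72.2, 59.4]]
hasp slope [  0.82185562 309.04539713]
```

```bash
cat > goto.py <<'E'
from th import *
import sys
def go(x,y,z,yaw=None):
    """slide (cm, tool axes) and dr (deg) from measured pose to TCP (x,y,z) m, tool down, tool-x yaw deg"""
    o=env.get_obs(); p=o['ee_pos']; R=Rn.from_quat(o['tcp_rot']); 
    sl=R.inv().apply(np.array([x,y,z])-p)*100
    dr=[0,0,0]
    if yaw is not None:
        a=np.radians(yaw); T=Rn.from_matrix(np.c_[[np.cos(a),np.sin(a),0],[np.sin(a),-np.cos(a),0],[0,0,-1]]); dr=np.degrees((R.inv()*T).as_rotvec())
    print('slide',np.round(sl,2).tolist(),'dr',np.round(dr,2).tolist())
if __name__=='__main__':
    a=[float(v) for v in sys.argv[1:]]
    for i in range(0,len(a),4): go(*a[i:i+4])
E
python3 goto.py .40 -.05 .23 40  .5287 .2651 .10 62.5
```

```text
slide [35.95, -34.28, -0.33] dr [0.01, 0.0, -20.24]
slide [58.72, -59.58, 12.67] dr [0.01, 0.0, -42.74]
```

Request:
{"op": "drive_tool", "data": {
  "dr": [
    [0,0,-20],
    [0,0,-20],
    [0,0,-20],
    [0,0,-20],
    [0,0,-20],
    [0,0,-20],
    [0,0,-20],
    [0,0,-20]
  ],
  "slide": [
    [36,-34.3,-0.3],
    [36,-34.3,-0.3],
    [36,-34.3,-0.3],
    [36,-34.3,-0.3],
    [36,-34.3,-0.3],
    [36,-34.3,-0.3],
    [36,-34.3,-0.3],
    [36,-34.3,-0.3]
  ],
  "gripper": [1,1,1,1,1,1,1,1]
}}

```text
clock: 1.9
ee_pos: [0.4011, -0.0477, 0.2301]
tcp_rot: [0.94, 0.34, 0.0, 0.0]
ft_force: [0.7, -1.2, 0.2]
width: 0.0921
```

```bash
python3 goto.py .5287 .2651 .10 62.5; python3 -c "
from h import *; o=env.get_obs(); print(o['clock'],o['ee_pos'],o['tcp_rot'])"
```

```text
slide [29.81, -15.9, 13.01] dr [0.08, -0.02, -22.74]
1.9 [ 0.40109686 -0.04767549  0.23010918] [9.40400685e-01 3.40067751e-01 4.99097011e-04 4.76202404e-04]
```

Request:
{"op": "drive_tool", "data": {
  "dr": [
    [0,0,-22.7],
    [0,0,-22.7],
    [0,0,-22.7],
    [0,0,-22.7],
    [0,0,-22.7],
    [0,0,-22.7],
    [0,0,-22.7],
    [0,0,-22.7]
  ],
  "slide": [
    [29.8,-15.9,0],
    [29.8,-15.9,0],
    [29.8,-15.9,10],
    [29.8,-15.9,10],
    [29.8,-15.9,13],
    [29.8,-15.9,13],
    [29.8,-15.9,13],
    [29.8,-15.9,13]
  ],
  "gripper": [1,1,1,1,1,1,1,1]
}}

```text
clock: 2.9
ee_pos: [0.5277, 0.263, 0.0998]
tcp_rot: [0.855, 0.519, -0.0, 0.0]
ft_force: [-0.1, -0.6, -0.4]
width: 0.0915
```

```bash
python3 goto.py .5287 .2651 .006 62.5
```

```text
slide [0.24, -0.01, 9.38] dr [0.0, 0.03, -0.02]
```

Request:
{"op": "drive_tool", "data": {
  "dr": [
    [0,0,0],
    [0,0,0],
    [0,0,0],
    [0,0,0],
    [0,0,0],
    [0,0,0]
  ],
  "slide": [
    [0.2,0,1],
    [0.2,0,4],
    [0.2,0,7],
    [0.2,0,8.5],
    [0.2,0,9.4],
    [0.2,0,9.4]
  ],
  "gripper": [0.85,0.85,0.85,0.85,0.85,0.85]
}}

```text
clock: 3.65
ee_pos: [0.5289, 0.2648, 0.006]
tcp_rot: [0.855, 0.518, 0.0, 0.0]
ft_force: [0.5, -0.0, -0.3]
width: 0.0782
```

Request:
{"op": "drive_tool", "data": {
  "dr": [
    [0,0,0],
    [0,0,0],
    [0,0,0],
    [0,0,0],
    [0,0,0],
    [0,0,0]
  ],
  "slide": [
    [0,0,0],
    [0,0,0],
    [0,0,0],
    [0,0,0],
    [0,0,0],
    [0,0,0]
  ],
  "gripper": [0.4,0.4,0.4,0.4,0.4,0.4],
  "force": 30
}}

```text
clock: 4.4
ee_pos: [0.5293, 0.2651, 0.0064]
tcp_rot: [0.855, 0.518, 0.001, 0.0]
ft_force: [0.6, -0.5, 4.5]
width: 0.0598
```

Request:
{"op": "drive_tool", "data": {
  "dr": [
    [0,0,0],
    [0,0,0],
    [0,0,0],
    [0,0,0]
  ],
  "slide": [
    [0,0,-1],
    [0,0,-5],
    [0,0,-10],
    [0,0,-12]
  ],
  "gripper": [0.4,0.4,0.4,0.4]
}}

```text
clock: 4.9
ee_pos: [0.5295, 0.2654, 0.1287]
tcp_rot: [0.855, 0.518, 0.002, 0.0]
ft_force: [-0.1, -0.6, -3.8]
width: 0.0596
```

```bash
python3 goto.py .5927 -.0456 .11 84.25
```

```text
slide [-24.65, 19.98, 1.86] dr [0.17, -0.12, -21.79]
```

Request:
{"op": "drive_tool", "data": {
  "dr": [
    [0,0,-10],
    [0,0,-20],
    [0,0,-21.8],
    [0,0,-21.8],
    [0,0,-21.8],
    [0,0,-21.8],
    [0,0,-21.8],
    [0,0,-21.8]
  ],
  "slide": [
    [-4,3.2,1],
    [-9,7.3,1.8],
    [-14,11.3,1.8],
    [-18,14.6,1.8],
    [-21.5,17.4,1.8],
    [-24,19.4,1.8],
    [-24.6,20,1.8],
    [-24.6,20,1.8]
  ],
  "gripper": [0.4,0.4,0.4,0.4,0.4,0.4,0.4,0.4]
}}

```text
clock: 5.9
ee_pos: [0.5919, -0.0454, 0.1074]
tcp_rot: [0.742, 0.67, -0.0, -0.001]
ft_force: [-0.5, 0.5, -3.1]
width: 0.0595
```

```bash
python3 goto.py .5927 -.0456 .06 84.25
python3 - <<'E'
from h import *
a=snap('top'); b=snap('scene')
A=cv2.resize(a['color'][150:230,285:385,::-1],None,fx=4,fy=4,interpolation=cv2.INTER_CUBIC);B=cv2.resize(b['color'][150:240,225:325,::-1],None,fx=4,fy=4,interpolation=cv2.INTER_CUBIC)
B=B[:360]; o=np.hstack([np.pad(A,((0,40),(0,0),(0,0))),B]); cv2.imwrite('pics/d4.png',cv2.convertScaleAbs(o,alpha=1.3)); print(o.shape)
E
```

```text
slide [-0.01, 0.08, 4.74] dr [-0.06, -0.02, -0.04]
(360, 800, 3)
```

View pics/d4.png

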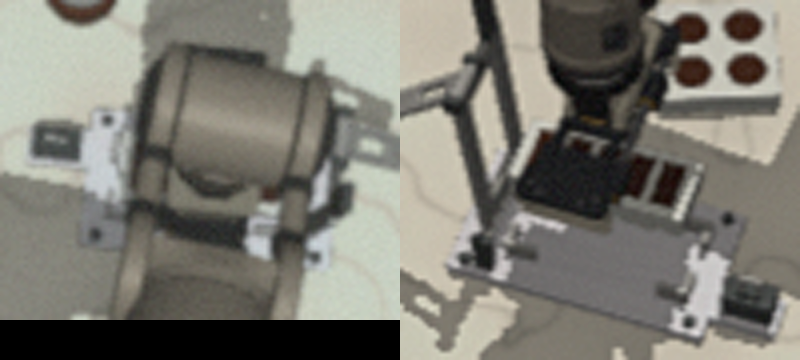

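The scene view shows the mould held level over the pocket, with two chocolate cells clear at its +y end (about crop (635,178) and (670,185)). The arm hides the top view.

Run:
```python
from th import *
s=snap('scene'); o=env.get_obs(); p=o['ee_pos']; R=Rn.from_quat(o['tcp_rot']).as_matrix(); print(p,R[:,0].round(3),R[:,1].round(3))
u0,v0,u1,v1=270,180,305,208; c=s['color'].astype(np.float32)[v0:v1,u0:u1]; c=cv2.resize(c,None,fx=4,fy=4,interpolation=cv2.INTER_CUBIC)
m=((c[...,0]-c[...,2]>12)&(c.sum(2)<230)).astype(np.uint8); k,l,st,ce=cv2.connectedComponentsWithStats(m)
zt=p[2]-.0064+.0275
for j in range(1,k):
    if st[j,4]>60:
        uv=(ce[j]+.5)/4-.5+[u0,v0]; W=onplane(s,uv,zt)[0]; d=(W-p)*1000; print(uv.round(1),st[j],'tool x',d@R[:,0],'tool y',d@R[:,1])
# white mould top: far-end extents
C=cloud(s)[v0:v1,u0:u1]; c=s['color'][v0:v1,u0:u1].astype(int); q=(np.abs(C[...,2]-zt)<.006)&(c.sum(2)>330); v,u=np.nonzero(q); W=onplane(s,np.c_[u+u0,v+v0],zt+.0005)-p; 
L=np.c_[W@R[:,0],W@R[:,1]]*1000; print(len(L),np.percentile(L,[1,50,99],axis=0).round(1).tolist())
```

```text
[ 0.59188773 -0.04423813  0.10762478] [0.099 0.995 0.   ] [ 0.995 -0.099 -0.001]
[273.8 180.2] [  6   0  21   6 106] tool x -22.482767526266365 tool y -39.79815097420885
[270.9 186.4] [ 0 24 12  7 62] tool x -22.894296235246635 tool y -13.307663902611063
[284.3 193.6] [ 47  39  23  35 387] tool x 28.51116757616858 tool y 0.15773051507413477
[291.8 195.6] [ 74  45  30  40 578] tool x 54.25026204944466 tool y 0.04314755610964933
[278.4 199.2] [31 74  9 10 67] tool x 17.471730099946896 tool y 26.43345519894977
26 [[67.7, -18.2], [72.1, 9.2], [75.5, 29.6]]
```

```bash
python3 goto.py .5945 -.0466 .044 84.15
```

```text
slide [-0.21, 0.29, 6.36] dr [-0.04, -0.02, 0.19]
```

Request:
{"op": "drive_tool", "data": {
  "dr": [
    [0,0,0.2],
    [0,0,0.2],
    [0,0,0.2],
    [0,0,0.2],
    [0,0,0.2]
  ],
  "slide": [
    [-0.1,0.2,2],
    [-0.1,0.25,4],
    [-0.1,0.25,5.5],
    [-0.1,0.25,6.4],
    [-0.1,0.25,6.4]
  ],
  "gripper": [0.4,0.4,0.4,0.4,0.4]
}}

```text
clock: 6.68
ee_pos: [0.5944, -0.0466, 0.0432]
tcp_rot: [0.743, 0.67, -0.0, -0.0]
ft_force: [0.9, -0.2, -3.2]
width: 0.0599
```

Run:
```python
from th import *
P=[]
for i in range(4):
    s=snap('scene'); o=env.get_obs(); P.append(o['ee_pos'])
print(np.round(P,4)); p=np.mean(P,0); print('ex,ey',p[:2]@ex*1000,p[:2]@ey*1000, o['ft_force'])
R=Rn.from_quat(o['tcp_rot']).as_matrix(); print(np.degrees(np.arctan2(R[1,0],R[0,0])))
c=s['color'][185:241,245:320,::-1]; cv2.imwrite('pics/e5.png',cv2.convertScaleAbs(cv2.resize(c,None,fx=10,fy=10,interpolation=cv2.INTER_CUBIC),alpha=1.5))
```

```text
[[ 0.5948 -0.0467  0.0439]
 [ 0.5951 -0.0469  0.0442]
 [ 0.5951 -0.0469  0.0444]
 [ 0.5952 -0.047   0.0445]]
ex,ey 596.7468443146109 12.961502621558461 [-0.75279503  0.76885884 -2.98199922]
84.05347299864992
```

View pics/e5.png

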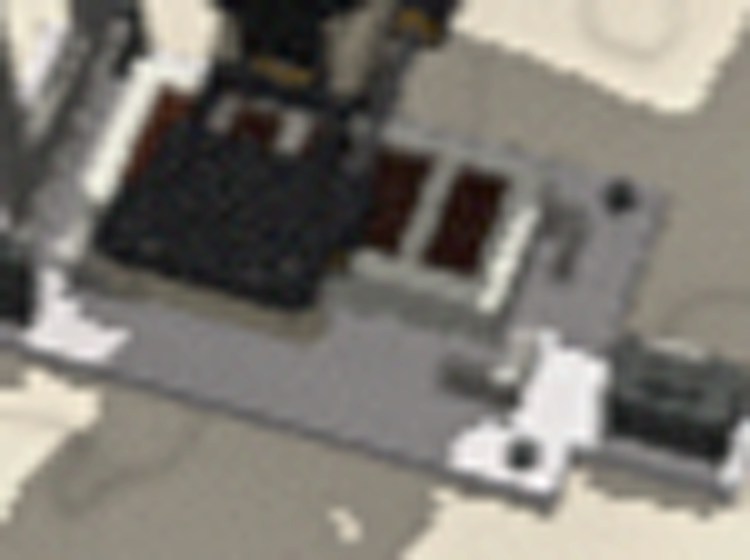

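Request:
{"op": "drive_tool", "data": {
  "dr": [
    [0,0,0],
    [0,0,0],
    [0,0,0],
    [0,0,0],
    [0,0,0],
    [0,0,0],
    [0,0,0]
  ],
  "slide": [
    [0,0,0.4],
    [0,0,0.7],
    [0,0,0.8],
    [0,0,0.9],
    [0,0,1.0],
    [0,0,1.1],
    [0,0,1.1]
  ],
  "gripper": [0.4,0.4,0.4,0.4,0.4,0.4,0.4]
}}

```text
clock: 7.75
ee_pos: [0.5946, -0.0469, 0.0326]
tcp_rot: [0.743, 0.669, -0.0, -0.0]
ft_force: [-0.0, 0.9, -2.5]
width: 0.0597
```

Request:
{"op": "drive_tool", "data": {
  "dr": [
    [0,0,0],
    [0,0,0],
    [0,0,0],
    [0,0,0],
    [0,0,0],
    [0,0,0],
    [0,0,0],
    [0,0,0]
  ],
  "slide": [
    [0,0,0.3],
    [0,0,0.6],
    [0,0,0.8],
    [0,0,1.0],
    [0,0,1.15],
    [0,0,1.25],
    [0,0,1.35],
    [0,0,1.35]
  ],
  "gripper": [0.4,0.4,0.4,0.4,0.4,0.4,0.4,0.4]
}}

```text
clock: 8.75
ee_pos: [0.5946, -0.0469, 0.0192]
tcp_rot: [0.743, 0.669, -0.0, -0.0]
ft_force: [0.4, 0.5, -2.4]
width: 0.0597
```

Still free at 19.2 mm, and the floor should be near 18.4 mm. I'll go down another 1 mm to touch it.

Request:
{"op": "drive_tool", "data": {
  "dr": [
    [0,0,0],
    [0,0,0],
    [0,0,0]
  ],
  "slide": [
    [0,0,0.06],
    [0,0,0.12],
    [0,0,0.12]
  ],
  "gripper": [0.4,0.4,0.4]
}}

```text
clock: 9.12
ee_pos: [0.5947, -0.0469, 0.0185]
tcp_rot: [0.743, 0.669, 0.0, 0.0]
ft_force: [-2.9, 0.0, 3.2]
width: 0.06
```

Request:
{"op": "drive_tool", "data": {
  "dr": [
    [0,0,0],
    [0,0,0],
    [0,0,0],
    [0,0,0],
    [0,0,0],
    [0,0,0],
    [0,0,0],
    [0,0,0]
  ],
  "slide": [
    [0,0,0],
    [0,0,0],
    [0,0,0],
    [0,0,0],
    [0,0,-0.5],
    [0,0,-3],
    [0,0,-8],
    [0,0,-14]
  ],
  "gripper": [0.8,0.8,0.8,0.8,0.8,0.8,0.8,0.8]
}}

```text
clock: 10.12
ee_pos: [0.594, -0.0468, 0.1589]
tcp_rot: [0.743, 0.669, -0.001, -0.001]
ft_force: [1.0, -1.1, -0.1]
width: 0.0734
```

```bash
python3 goto.py .594 -.047 .37 84.2 .548 -.206 .37 84.2
```

```text
slide [-0.02, -0.04, -21.11] dr [-0.12, -0.01, -0.15]
slide [-16.31, -2.97, -21.1] dr [-0.12, -0.01, -0.15]
```

Request:
{"op": "drive_tool", "data": {
  "dr": [
    [0,0,0],
    [0,0,0],
    [0,0,0],
    [0,0,0],
    [0,0,0],
    [0,0,0],
    [0,0,0],
    [0,0,0]
  ],
  "slide": [
    [0,0,-6],
    [0,0,-12],
    [0,0,-18],
    [0,0,-21],
    [-5,-1,-21],
    [-10,-2,-21],
    [-15,-3,-21],
    [-16.3,-3,-21]
  ],
  "gripper": [0,0,0,0,0,0,0,0]
}}

```text
clock: 11.12
ee_pos: [0.5468, -0.2084, 0.3683]
tcp_rot: [0.744, 0.668, -0.0, 0.0]
ft_force: [0.5, 0.8, -1.2]
width: 0.0014
```

Run:
```python
from th import *
o=env.get_obs(); print(o['ee_pos'],o['width'])
s=snap('scene'); C=cloud(s); P=C.reshape(-1,3)*1000; P=P[np.isfinite(P).all(1)]; q=np.c_[P[:,:2]@ex-596.5,P[:,:2]@ey-13.2,P[:,2]]
for nm,lo,hi in(('moldtop',(-30,-75,34),(30,75,48)),('lidlow',(-45,-110,80),(45,-80,150)),('ear',(-42,-130,255),(-18,-70,290)),('hasp',(10,-200,120),(40,-112,290))):
    m=((q>lo)&(q<hi)).all(1); print(nm,m.sum(),np.percentile(q[m],[3,50,97],axis=0).round(1).tolist() if m.sum() else '')
    if nm=='moldtop': A=np.c_[q[m,:2],np.ones(m.sum())]; print(np.linalg.lstsq(A,q[m,2],rcond=None)[0])
c=s['color'][130:240,215:330,::-1]; cv2.imwrite('pics/f6.png',cv2.convertScaleAbs(cv2.resize(c,None,fx=5,fy=5,interpolation=cv2.INTER_CUBIC),alpha=1.3))
```

```text
[ 0.54678554 -0.20841724  0.36830083] 0.0013749734484277136
moldtop 600 [[-26.0, -67.6, 35.6], [1.7, 3.0, 41.1], [28.7, 69.8, 46.5]]
[3.58649467e-03 1.35644645e-03 4.10659111e+01]
lidlow 125 [[-43.3, -98.6, 80.8], [-24.5, -92.5, 114.9], [44.5, -89.2, 147.8]]
ear 42 [[-39.5, -105.3, 258.1], [-24.2, -97.6, 272.2], [-18.2, -94.7, 288.9]]
hasp 100 [[11.8, -170.7, 179.1], [25.6, -143.9, 200.7], [39.3, -114.0, 228.1]]
```

View pics/f6.png

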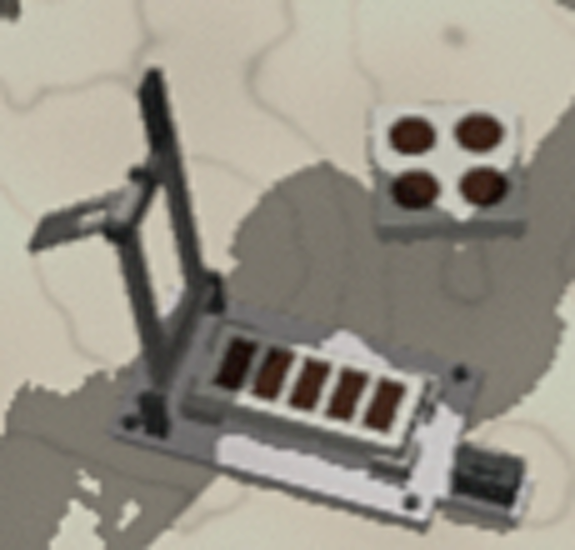

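The mould lies flat: its top plane fits at 41 mm with a tilt under 4 mrad, and it is inside all four rims. The lid is upright, with its ear at crop (150,90). Next I'll go behind the ear.

```bash
cat > car.py <<'E'
from goto import *
def W(x,y): return (ex*(596.5+x)+ey*(13.2+y))/1000
def rows(pts):
    """pts carrier x,y,z mm -> slides cm in tool axes from measured pose"""
    o=env.get_obs(); p=o['ee_pos']; R=Rn.from_quat(o['tcp_rot'])
    q=np.array([[*W(a,b),c/1000] for a,b,c in pts]); print(np.round(R.inv().apply(q-p)*100,1).tolist())
    l=p[:2]*1000; print('now carrier',(l@ex-596.5).round(1),(l@ey-13.2).round(1),(p[2]*1000).round(1),o['clock'])
def arc(y0,z0,r,n,phis,x,hd=10):
    return [(x,y0+r*np.cos(f)-n*np.sin(f)-hd,z0+r*np.sin(f)+n*np.cos(f)) for f in np.radians(phis)]
E
python3 - <<'E'
from car import *
rows([(-30,-140,368),(-30,-140,258)])
E
```

```text
[[2.6, 0.1, 0.0], [2.6, 0.1, 11.0]]
now carrier -31.2 -165.9 368.1 11.175
```

Request:
{"op": "drive_tool", "data": {
  "dr": [
    [0,0,0],
    [0,0,0],
    [0,0,0],
    [0,0,0],
    [0,0,0],
    [0,0,0]
  ],
  "slide": [
    [1.5,0.1,0],
    [2.6,0.1,0],
    [2.6,0.1,4],
    [2.6,0.1,8],
    [2.6,0.1,11],
    [2.6,0.1,11]
  ],
  "gripper": [0,0,0,0,0,0]
}}

```text
clock: 11.92
ee_pos: [0.551, -0.1776, 0.2562]
tcp_rot: [0.742, 0.67, -0.001, -0.002]
ft_force: [-0.1, 0.1, 0.7]
width: 0.0005
```

Run:
```python
from car import *
rows([(-30,-125,262)]+arc(-95,45.5,220,5,[95,90,85,80,75,70,65],-30))
```

```text
[[1.0, 0.0, -0.6], [0.6, 0.0, -0.8], [2.5, 0.0, -0.9], [4.4, 0.0, -0.9], [6.3, 0.0, -0.7], [8.2, 0.0, -0.3], [10.0, 0.0, 0.2], [11.8, 0.0, 0.9]]
now carrier -30.5 -134.7 256.2 11.925
```

Request:
{"op": "drive_tool", "data": {
  "dr": [
    [0,0,0],
    [0,0,0],
    [0,0,0],
    [0,0,0],
    [0,0,0],
    [0,0,0],
    [0,0,0]
  ],
  "slide": [
    [1.0,0,-0.7],
    [2.5,0,-0.9],
    [4.4,0,-0.9],
    [6.3,0,-0.7],
    [8.2,0,-0.3],
    [10,0,0.2],
    [11.8,0,0.9]
  ],
  "gripper": [0,0,0,0,0,0,0]
}}

```text
clock: 12.8
ee_pos: [0.5638, -0.0614, 0.2485]
tcp_rot: [0.743, 0.67, -0.0, -0.0]
ft_force: [-0.6, -1.1, 1.9]
width: 0.0002
```

Run:
```python
from car import *
rows(arc(-95,45.5,220,5,[65,60,55,50,45,40,35,30],-30))
s=snap('scene'); C=cloud(s); P=C.reshape(-1,3)*1000; P=P[np.isfinite(P).all(1)]; q=np.c_[P[:,:2]@ex-596.5,P[:,:2]@ey-13.2,P[:,2]]
m=((q>(-44,-80,80))&(q<(-36,60,300))).all(1)|((q>(36,-80,80))&(q<(44,60,300))).all(1); print(m.sum(), np.degrees(np.median(np.arctan2(q[m,2]-45.5,q[m,1]+95))))
```

```text
[[0.1, -0.1, 0.1], [1.8, -0.1, 1.0], [3.5, -0.1, 2.0], [5.0, -0.1, 3.1], [6.5, -0.1, 4.4], [7.8, -0.1, 5.8], [9.0, -0.1, 7.3], [10.1, -0.1, 8.9]]
now carrier -29.4 -17.8 248.5 12.8
77 66.56773852085985
```

Lid at about 66°, as planned. Continuing.

Request:
{"op": "drive_tool", "data": {
  "dr": [
    [0,0,0],
    [0,0,0],
    [0,0,0],
    [0,0,0],
    [0,0,0],
    [0,0,0],
    [0,0,0]
  ],
  "slide": [
    [1.8,-0.1,1],
    [3.5,-0.1,2],
    [5,-0.1,3.1],
    [6.5,-0.1,4.4],
    [7.8,-0.1,5.8],
    [9,-0.1,7.3],
    [10.1,-0.1,8.9]
  ],
  "gripper": [0,0,0,0,0,0,0]
}}

```text
clock: 13.72
ee_pos: [0.5733, 0.0386, 0.1588]
tcp_rot: [0.743, 0.669, -0.0, -0.0]
ft_force: [0.5, 0.2, 1.0]
width: 0.0008
```

Run:
```python
from car import *
print(env.get_obs()['ft_force'])
rows(arc(-95,45.5,220,5,[25,20,15,11,7,4,2,0],-30))
s=snap('scene'); C=cloud(s); P=C.reshape(-1,3)*1000; P=P[np.isfinite(P).all(1)]; q=np.c_[P[:,:2]@ex-596.5,P[:,:2]@ey-13.2,P[:,2]]
m=((q>(-44,-60,55))&(q<(-36,80,300))).all(1)|((q>(38,-60,55))&(q<(44,80,300))).all(1); print(m.sum(), np.degrees(np.median(np.arctan2(q[m,2]-45.5,q[m,1]+95))))
```

```text
[0.49802559 0.21886176 1.02182616]
[[1.0, -0.0, 1.6], [1.7, -0.0, 3.3], [2.4, -0.0, 5.2], [2.7, -0.0, 6.6], [3.0, -0.0, 8.2], [3.2, -0.0, 9.3], [3.2, -0.0, 10.1], [3.2, -0.0, 10.8]]
now carrier -30.0 82.6 158.8 13.725
148 32.9892163304149
```

Request:
{"op": "drive_tool", "data": {
  "dr": [
    [0,0,0],
    [0,0,0],
    [0,0,0],
    [0,0,0],
    [0,0,0],
    [0,0,0],
    [0,0,0],
    [0,0,0]
  ],
  "slide": [
    [1,0,1.6],
    [1.7,0,3.3],
    [2.4,0,5.2],
    [2.7,0,6.6],
    [3,0,8.2],
    [3.2,0,9.5],
    [3.2,0,10.4],
    [3.2,0,10.8]
  ],
  "gripper": [0,0,0,0,0,0,0,0]
}}

```text
clock: 14.78
ee_pos: [0.5765, 0.0695, 0.0514]
tcp_rot: [0.743, 0.669, -0.0, -0.0]
ft_force: [1.1, -0.1, 0.1]
width: 0.0009
```

Request:
{"op": "drive_tool", "data": {
  "dr": [
    [0,0,0],
    [0,0,0],
    [0,0,0]
  ],
  "slide": [
    [0,0,0.1],
    [0,0,0.1],
    [0,0,0.1]
  ],
  "gripper": [0,0,0]
}}

```text
clock: 15.15
ee_pos: [0.5769, 0.0696, 0.0514]
tcp_rot: [0.743, 0.669, 0.0, 0.0]
ft_force: [0.2, -1.1, -0.3]
width: 0.0007
```

Request:
{"op": "drive_tool", "data": {
  "dr": [
    [0,0,0],
    [0,0,0],
    [0,0,0]
  ],
  "slide": [
    [0,0,0.1],
    [0,0,0.2],
    [0,0,0.2]
  ],
  "gripper": [0,0,0]
}}

```text
clock: 15.52
ee_pos: [0.577, 0.0696, 0.0506]
tcp_rot: [0.743, 0.67, 0.0, 0.001]
ft_force: [-3.8, -1.0, 10.5]
width: 0.0005
```

Request:
{"op": "drive_tool", "data": {
  "dr": [
    [0,0,0],
    [0,0,0]
  ],
  "slide": [
    [0,0,0.15],
    [0,0,0.15]
  ],
  "gripper": [0,0]
}}

```text
clock: 15.78
ee_pos: [0.577, 0.0696, 0.0505]
tcp_rot: [0.743, 0.67, 0.001, 0.001]
ft_force: [-7.9, -0.3, 21.6]
width: 0.0007
```

Request:
{"op": "drive_tool", "data": {
  "dr": [
    [0,0,0],
    [0,0,0],
    [0,0,0],
    [0,0,0],
    [0,0,0]
  ],
  "slide": [
    [0,0,-1],
    [0,0,-5],
    [0,0,-10],
    [0,0,-15],
    [0,0,-17]
  ],
  "gripper": [0,0,0,0,0]
}}

```text
clock: 16.4
ee_pos: [0.5778, 0.0696, 0.2211]
tcp_rot: [0.743, 0.669, 0.002, 0.002]
ft_force: [0.4, 0.1, -0.6]
width: 0.0002
```

Run:
```python
from car import *
s=snap('scene'); C=cloud(s); P=C.reshape(-1,3)*1000; P=P[np.isfinite(P).all(1)]; q=np.c_[P[:,:2]@ex-596.5,P[:,:2]@ey-13.2,P[:,2]]
for nm,lo,hi in(('left',(-44,-80,44),(-37,88,60)),('right',(37,-80,44),(44,88,60)),('ear',(-40,100,40),(-20,150,60)),('hasp',(12,0,60),(38,96,140))):
    m=((q>lo)&(q<hi)).all(1); print(nm,m.sum(),np.percentile(q[m],[3,50,97],axis=0).round(1).tolist() if m.sum() else '', np.polyfit(q[m,1],q[m,2],1) if m.sum()>5 else '')
# hinge centroid etc
rows([(25,-5,215),(25,-5,112)])
c=s['color'][130:240,215:330,::-1]; cv2.imwrite('pics/g7.png',cv2.convertScaleAbs(cv2.resize(c,None,fx=5,fy=5,interpolation=cv2.INTER_CUBIC),alpha=1.3))
```

```text
left 67 [[-43.8, -76.0, 45.2], [-40.7, -2.0, 50.6], [-37.7, 83.1, 55.0]] [1.30226538e-02 5.03456165e+01]
right 86 [[37.6, -73.5, 45.5], [40.8, 0.7, 50.9], [43.8, 84.5, 55.7]] [1.56418507e-02 5.07175544e+01]
ear 70 [[-38.7, 101.9, 44.4], [-30.4, 124.3, 51.2], [-21.8, 148.7, 56.9]] [9.66715936e-03 5.00428845e+01]
hasp 124 [[12.3, 35.6, 62.2], [26.2, 56.1, 97.4], [37.5, 86.5, 122.4]] [ -1.22901931 166.9783707 ]
[[-11.9, 5.3, 0.8], [-11.9, 5.3, 11.1]]
now carrier -28.0 114.1 222.6 16.45
```

View pics/g7.png

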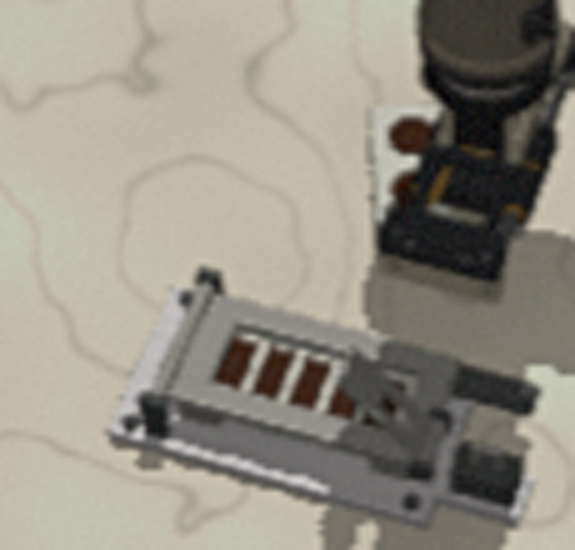

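The lid is down: frame top is 49–51 mm across its length, and the stop took 21 N with no movement. The hasp is folded back at 129°, its tip near y=36, z=122 in the carrier frame (crop (360,365)). Next I'll go behind it.

Request:
{"op": "drive_tool", "data": {
  "dr": [
    [0,0,0],
    [0,0,0],
    [0,0,0],
    [0,0,0],
    [0,0,0],
    [0,0,0],
    [0,0,0]
  ],
  "slide": [
    [-4,1.8,0.5],
    [-8,3.6,0.8],
    [-11.9,5.3,0.8],
    [-11.9,5.3,4],
    [-11.9,5.3,8],
    [-11.9,5.3,11.7],
    [-11.9,5.3,11.7]
  ],
  "gripper": [0,0,0,0,0,0,0]
}}

```text
clock: 17.32
ee_pos: [0.6146, -0.0538, 0.0969]
tcp_rot: [0.743, 0.669, -0.002, -0.003]
ft_force: [-0.6, 0.2, 0.9]
width: 0.0005
```

Run:
```python
from car import *
rows([(25,10,107),(25,25,109),(25,40,113),(25,52,117),(25,63,121),(25,73,125)]+arc(95,45.5,82,3,[90,83],25))
```

```text
[[1.5, 0.4, -1.0], [3.0, 0.4, -1.2], [4.5, 0.4, -1.6], [5.7, 0.4, -2.0], [6.8, 0.4, -2.4], [7.8, 0.4, -2.8], [8.7, 0.4, -3.1], [9.7, 0.4, -3.0]]
now carrier 20.4 -5.2 96.9 17.325
```

Run:
```python
from car import *
for i in range(3): env.snapshot('top'); print(env.get_obs()['ee_pos'])
rows([(25,10,107),(25,25,109),(25,40,113),(25,52,117),(25,63,121),(25,73,125)]+arc(95,45.5,82,3,[90,83],25))
```

```text
[ 0.6162366  -0.05408176  0.09937961]
[ 0.61735278 -0.05429766  0.10101997]
[ 0.61796437 -0.05439597  0.10195273]
[[1.5, 0.1, -0.5], [3.0, 0.1, -0.7], [4.5, 0.1, -1.1], [5.7, 0.1, -1.5], [6.8, 0.1, -1.9], [7.8, 0.1, -2.3], [8.7, 0.1, -2.6], [9.7, 0.1, -2.5]]
now carrier 23.8 -5.4 102.0 17.475
```

Request:
{"op": "drive_tool", "data": {
  "dr": [
    [0,0,0],
    [0,0,0],
    [0,0,0],
    [0,0,0],
    [0,0,0],
    [0,0,0],
    [0,0,0],
    [0,0,0]
  ],
  "slide": [
    [1.5,0,-0.3],
    [3,0,-0.5],
    [4.5,0,-0.9],
    [5.7,0,-1.3],
    [6.8,0,-1.7],
    [7.8,0,-2.1],
    [8.7,0,-2.4],
    [8.7,0,-2.4]
  ],
  "gripper": [0,0,0,0,0,0,0,0]
}}

```text
clock: 18.48
ee_pos: [0.6262, 0.033, 0.1247]
tcp_rot: [0.743, 0.67, 0.0, 0.0]
ft_force: [-0.3, -0.8, -0.5]
width: 0.0007
```

Run:
```python
from car import *
for i in range(2): s=snap('scene'); print(env.get_obs()['ee_pos'],env.get_obs()['ft_force'])
C=cloud(s); P=C.reshape(-1,3)*1000; P=P[np.isfinite(P).all(1)]; q=np.c_[P[:,:2]@ex-596.5,P[:,:2]@ey-13.2,P[:,2]]
m=((q>(10,91,60))&(q<(40,110,150))).all(1); print(m.sum(),np.percentile(q[m],[3,50,97],axis=0).round(1).tolist() if m.sum() else '')
rows(arc(95,45.5,82,3,[83,76,69,62,55,48,41,34],25)); rows(arc(95,45.5,82,3,[27,20,14,9,5,2,0],25))
```

```text
[0.62607079 0.0325431  0.12453368] [ 0.54028096 -0.28519141  0.06181767]
[0.62597553 0.03223736 0.12441622] [-0.21259385 -0.42603988  0.15284875]
40 [[14.3, 94.5, 64.0], [31.9, 97.8, 97.7], [39.2, 99.7, 136.2]]
[[1.0, 0.2, -0.3], [2.0, 0.2, -0.1], [3.0, 0.2, 0.1], [3.9, 0.2, 0.5], [4.8, 0.2, 1.0], [5.6, 0.2, 1.6], [6.3, 0.2, 2.3], [7.0, 0.2, 3.1]]
now carrier 23.1 81.6 124.4 18.575
[[7.5, 0.2, 3.9], [7.9, 0.2, 4.8], [8.2, 0.2, 5.6], [8.4, 0.2, 6.3], [8.5, 0.2, 6.9], [8.5, 0.2, 7.3], [8.5, 0.2, 7.6]]
now carrier 23.1 81.6 124.4 18.575
```

The hasp is upright, as planned. Continuing along the arc.

Request:
{"op": "drive_tool", "data": {
  "dr": [
    [0,0,0],
    [0,0,0],
    [0,0,0],
    [0,0,0],
    [0,0,0],
    [0,0,0],
    [0,0,0],
    [0,0,0]
  ],
  "slide": [
    [1,0.2,-0.2],
    [2,0.2,-0.1],
    [3,0.2,0.1],
    [3.9,0.2,0.5],
    [4.8,0.2,1],
    [5.6,0.2,1.6],
    [6.3,0.2,2.3],
    [7,0.2,3.1]
  ],
  "gripper": [0,0,0,0,0,0,0,0]
}}

```text
clock: 19.58
ee_pos: [0.6353, 0.1021, 0.0929]
tcp_rot: [0.743, 0.669, -0.0, 0.0]
ft_force: [0.3, 0.1, 0.4]
width: 0.0003
```

Run:
```python
from car import *
for i in range(2): s=snap('scene'); print(env.get_obs()['ee_pos'],env.get_obs()['ft_force'])
rows(arc(95,45.5,82,3,[27,20,14,9,5,2,0],25))
```

```text
[0.63463224 0.10293956 0.09165155] [ 0.47214257  0.64770475 -0.71878894]
[0.63457762 0.10244231 0.09206219] [-0.23608944  0.13805481 -0.43026161]
[[0.4, 0.0, 0.7], [0.9, 0.0, 1.6], [1.2, 0.0, 2.4], [1.3, 0.0, 3.1], [1.4, 0.0, 3.6], [1.5, 0.0, 4.1], [1.5, 0.0, 4.4]]
now carrier 24.6 152.3 92.1 19.675
```

Request:
{"op": "drive_tool", "data": {
  "dr": [
    [0,0,0],
    [0,0,0],
    [0,0,0],
    [0,0,0],
    [0,0,0],
    [0,0,0],
    [0,0,0],
    [0,0,0]
  ],
  "slide": [
    [0.4,0,0.7],
    [0.9,0,1.6],
    [1.2,0,2.4],
    [1.3,0,3.1],
    [1.4,0,3.6],
    [1.5,0,4.0],
    [1.5,0,4.3],
    [1.5,0,4.3]
  ],
  "gripper": [0,0,0,0,0,0,0,0]
}}

```text
clock: 20.68
ee_pos: [0.6367, 0.1166, 0.0503]
tcp_rot: [0.743, 0.669, -0.0, -0.0]
ft_force: [1.3, 0.7, 0.3]
width: -0.0
```

Request:
{"op": "drive_tool", "data": {
  "dr": [
    [0,0,0],
    [0,0,0],
    [0,0,0]
  ],
  "slide": [
    [0,0,0.1],
    [0,0,0.2],
    [0,0,0.2]
  ],
  "gripper": [0,0,0]
}}

```text
clock: 21.05
ee_pos: [0.637, 0.1166, 0.0487]
tcp_rot: [0.743, 0.669, 0.0, 0.0]
ft_force: [0.4, -1.0, 1.8]
width: 0.0008
```

Request:
{"op": "drive_tool", "data": {
  "dr": [
    [0,0,0],
    [0,0,0],
    [0,0,0]
  ],
  "slide": [
    [0,0,0.1],
    [0,0,0.2],
    [0,0,0.2]
  ],
  "gripper": [0,0,0]
}}

```text
clock: 21.42
ee_pos: [0.6371, 0.1166, 0.0483]
tcp_rot: [0.743, 0.67, 0.001, 0.001]
ft_force: [-3.3, -1.0, 11.0]
width: 0.0007
```

Request:
{"op": "drive_tool", "data": {
  "dr": [
    [0,0,0],
    [0,0,0],
    [0,0,0],
    [0,0,0],
    [0,0,0],
    [0,0,0],
    [0,0,0],
    [0,0,0]
  ],
  "slide": [
    [0,0,0.1],
    [0,0,-1],
    [0,0,-5],
    [0,0,-11],
    [0,0,-17],
    [4,-6,-20],
    [8,-12,-20],
    [12,-18,-20]
  ],
  "gripper": [0,0,0,0,0,0,0,0]
}}

```text
clock: 22.42
ee_pos: [0.4949, 0.234, 0.2465]
tcp_rot: [0.743, 0.669, 0.001, 0.0]
ft_force: [-0.1, 0.3, -0.3]
width: 0.0006
```

Run:
```python
from car import *
print(env.get_obs()['ee_pos'],env.get_obs()['clock'])
im=[]
for n in('scene','top'):
    s=snap(n); C=cloud(s); P=C.reshape(-1,3)*1000; P=P[np.isfinite(P).all(1)]; q=np.c_[P[:,:2]@ex-596.5,P[:,:2]@ey-13.2,P[:,2]]
    for nm,lo,hi in(('left',(-44,-80,40),(-37,88,60)),('right',(37,-80,40),(44,88,60)),('ear',(-40,100,38),(-20,150,60)),('hasp tip',(13,160,35),(37,188,70)),('hasp',(12,100,35),(38,188,57)),('staple',(10,120,57),(40,150,75))):
        m=((q>lo)&(q<hi)).all(1); print(n,nm,m.sum(),np.median(q[m],axis=0).round(1).tolist() if m.sum() else '', np.polyfit(q[m,1],q[m,2],1).round(3) if m.sum()>5 else '')
    b=(150,240,225,325) if n=='scene' else (150,240,280,380)
    c=s['color'][b[0]:b[1],b[2]:b[3],::-1]; im.append(cv2.convertScaleAbs(cv2.resize(c,None,fx=4,fy=4,interpolation=cv2.INTER_CUBIC),alpha=1.3))
cv2.imwrite('pics/h8.png',np.hstack(im))
```

```text
[0.49488705 0.23398165 0.24654922] 22.425
scene left 79 [-40.5, -0.0, 50.5] [-0.   50.54]
scene right 95 [41.6, 3.5, 50.3] [7.0000e-03 4.9905e+01]
scene ear 76 [-29.0, 126.2, 52.0] [-1.0000e-02  5.2867e+01]
scene hasp tip 51 [25.9, 173.8, 49.2] [-1.9000e-02  5.2333e+01]
scene hasp 174 [26.3, 146.2, 49.0] [9.0000e-03 4.7154e+01]
scene staple 12 [26.7, 133.8, 61.5] [-0.09  74.081]
top left 89 [-40.4, -1.6, 48.4] [-1.2000e-02  4.8639e+01]
top right 36 [38.6, 5.9, 47.8] [1.3000e-02 4.8479e+01]
top ear 62 [-32.5, 125.9, 49.5] [-1.0000e-02  5.1115e+01]
top hasp tip 43 [25.3, 174.3, 48.3] [ 0.044 40.903]
top hasp 138 [24.8, 146.6, 47.4] [ 0.043 40.677]
top staple 11 [19.6, 136.7, 61.3] [-4.0000e-03  6.3031e+01]
```

View pics/h8.png

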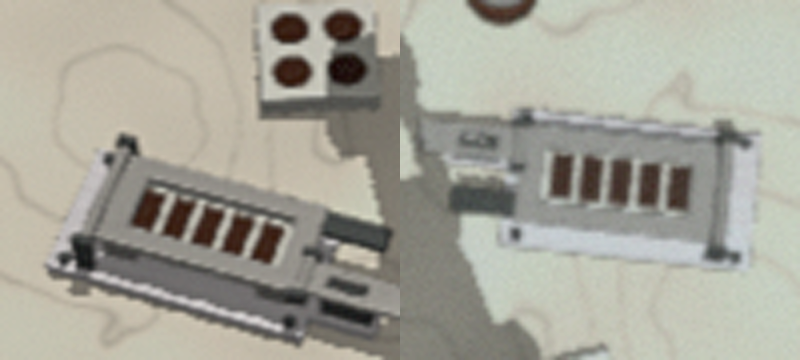

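The lid is level over the five cells. The hasp lies flat, with the staple showing through its slot (crop (480,140) in the top view), and the robot is clear. Handing in.

```bash
python3 -c "
from cell import env
print(env.job_done()); print(env.get_obs()['clock'])"
```

```text
the job is handed in; nothing more can be done
None
the job is handed in; nothing more can be done
```

The mould is in the carrier's pocket, the lid is shut over it and the hasp is folded flat over the staple. I handed the job in at about 22.5 s on the robot's clock.

- **Mould:** I gripped it across its width (59.8 mm) and lowered it until it touched the pocket floor. After I let go, its top measured 41 mm above the table, where 40 mm was expected, with a tilt under 4 mrad.
- **Lid:** I pushed it shut by the ear. It stopped solidly at an ear height of 50.5 mm with about 21 N on the wrist.
- **Hasp:** I pushed it over with the closed fingers. It stopped at 48.3 mm with 11 N.
- **Final look:** In both cameras the lid was level to within about 13 mrad. The hasp lay flat at 47–49 mm, with the staple standing up through the slot to about 61 mm and the gripper clear of everything.

**Disagreements:**
- The two cameras differed by 2–4 mm in x. I used the scene view for the placement, because it agreed with the held mould.
- In the top view the hasp's depth fit sloped about 0.04 rad; the scene view showed 0.01–0.02 rad. I took this as depth noise from the staple and table, because the hasp had met a solid stop at the closed height.

I only checked by eye that the other items near the carrier had not moved; I did not measure them again.

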